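# Set the sample carousel back one notch

## Robot

A 6-joint arm with a two-finger parallel gripper is mounted at the origin on the work surface. World frame = base frame: x ahead of the robot, y to its left, z up, the work surface at z = 0. Lengths are in m, angles in rad, forces in N, time in s.
With the tool pointing down it reaches from about 0.325 to 0.9 m from the base axis. Payload 6.1 kg.
Tool frame: the origin (TCP) lies on the centre line of the jaws, within the pads' length; the fingertips stand 17 mm ahead of it and the grasp point (between the pads) lies 2 mm behind it; x points along the fingers, y is the direction in which the jaws open and shut, and the axes are right-handed (so a half turn about x gives the same grasp; the last joint's range is limited). The gripper opens to 85 mm and grips with 20 to 120 N. Pads are 22 mm wide; open, the fingers measure 114 mm over their backs; the gripper's body (76 mm by 85 mm) begins 54 mm behind the grasp point. The pads swing forward as they close: fully open they stand 13 mm farther back than shut.
Start: joints at [-1.283, 0.22, 1.526, -0, 1.395, -0.126], TCP at [0.251, -0.572, 0.248] pointing down, gripper open.
Joint ranges: [-2.98, 2.98], [-0.91, 2.08], [0.09, 2.57], [-1.24, 4.39], [0.2, 2.65], [-2.68, 2.68]. Speed limits (rad/s): [2.57, 2.57, 3.01, 3.14, 3.14, 3.14].

## Interface

Orientations are given as [roll, pitch, yaw] about the fixed x, y, z axes, in that order (R = Rz(yaw) Ry(pitch) Rx(roll)).
In Python, from bench import get_obs, cams, sign_off gives the robot as it stands.
- The arm moves only by the tool arm_command, never from a script. Its argument "moves" is one flat list of numbers, 4 for each row, row after row: the shift along the tool's x, y, z scaled (see below), then the turn about the tool's x scaled (see below). A call has 1 to 10 rows; each row is the pose to reach, as a shift and turn from the pose commanded when the call began, along the tool's axes at that moment; what a row does not reach only later rows make up. The controller multiplies each number of a shift by 0.2 m and each number of a turn by 60 degrees. A row lasts 1/10 s, in which the tool goes at most 50 mm and 8.59 degrees, less where a joint would pass 70% of its speed; a pose out of reach is approached as far as the arm can. A call with a number of a shift or a turn outside -1 to 1 is refused whole. A call with a gripper value outside its range is refused whole. "grip" is the gripper command: -1 is fully open, 1 is shut, values between are in proportion, set as the call begins (left out, the last holds). The fingers move at their own pace and stop on an object; "force" is the grip in N (left out, the last holds). Time passes only in rows, so rows that repeat a pose let the fingers close. It gives the time, the measured TCP pose, the force and the opening at its end, in the units of the state.
- get_obs(): the state, without advancing time (a new reading comes with each control period).
- cams.snapshot(name): name is "side" or "top"; returns (picture, depth): 384x512x3 uint8, red, green, blue; 384x512 float32, m along the optical axis (not along the pixel's ray), 0 where there is no reading.
- cams.camera_info(name): a dict with "fovy" (degrees; the focal length in pixels is half the picture's height over the tangent of half this angle, whatever the lens; pixels are square), "cx", "cy" (the principal point, pixels), "R" (3x3) and "t" (3): a world point X has camera coordinates R X + t. Camera axes: x right, y down, z forward; pixel columns grow to the right and rows downward; lengths in m; the calibration is good to about 2 mm. A picture is of the moment at which its call begins. camera_info takes no time and is no camera call.
- sign_off(): hands the job in, once; it reports no verdict.
The state is a dict: "time": time; "qpos": joint angles; "qd": joint speeds; "joint_efforts": joint torques, N m; "eef_pos": TCP position; "tool_rot": TCP orientation; "ft_force": force on the tool from outside, world axes, zero at the start; "moment": the same for the moment, N m; "opening": finger opening in m.
Only numpy, scipy, OpenCV 4.12 (cv2) and the standard library are available. Lean on these libraries where they do the work, as an engineer would, in place of code of your own. Each camera call takes 0.05 s, during which the arm holds its last target.

## Task

The sample carousel has been advanced one place too far. With a fingertip, flip its ratchet pawl up by the thumb tab until it rests back clear of the wheel, push the wheel backward (clockwise seen from above) by exactly one notch at one of its upright pegs, then tip the pawl over again so that its nose drops fully into the notch now beneath it. Only push, gently, with the fingertips: grip and lift nothing, leave the things standing around undisturbed, and finish clear of everything.

Things in the scene. Friction and masses are not known exactly. Their poses are not given: they have to be found in the camera images.
- carousel: Fixed round grey base, 264 mm across, 14 mm thick, with a tongue that carries the pawl. Origin: centre of its underside, on the bench (z = 0) and on the wheel's vertical axis. Its own -y axis points from the wheel axis to the pawl, z is up. It stays put in a run, but its place and yaw (within 0.6 rad) differ each time.
- wheel_axis (a point): On the wheel's axis, at the top of the white drum (198 mm across), 52 mm above the bench. Below it lies the metal flange, 254 mm across, with eight saw-teeth (ring radius 115 mm, tops 39 to 49 mm above the bench) and 26 mm gaps between them: the notches. Eight short capped vials are fixed in the drum 45 mm from the axis, tops at 87 mm.
- wheel (a joint): Turn of the wheel, rad, positive anticlockwise from above (forward), negative clockwise (backward). Starts within 0.03 of 0, pawl in a notch. Notches are 45 degrees apart: one back is -0.785, and the nose then has 0.07 rad of room either way. It turns stiffly (1.5 N at a peg), stays where left, and goes two notches at most either way; with the pawl down it cannot turn back.
- peg_top (a point): Top centre of one of eight upright steel push pegs on the wheel, 10 mm thick, 85 mm from the axis, from the drum's top (52 mm above the bench) up to 92 mm, 45 degrees apart. In the carousel's frame peg k stands at (wheel value) + 22.5 + 45 k degrees from the x axis; this one is k = 1.
- pawl (a joint): Turn of the pawl about its level pin, rad: 0 = down, nose in the notch; 1.75 = flipped back against its stop, nose arm up, tab lying outward. It is a gravity flip: let go below about 0.75 it falls down, above that it falls back to 1.75. It takes under 1 N. The steel nose arm (10 mm wide, 8 thick) reaches 52 mm from the pin toward the wheel, level when down.
- pawl_pivot (a point): Middle of the pawl's pin, 64 mm above the bench, 160 mm from the wheel axis along the carousel's -y; the pin lies along the carousel's x. Bracket cheeks beside it reach 20 mm either way and 70 mm above the bench. A fingertip 80 mm above the bench clears all the level parts while it pushes the upright one; carry it 40 mm past the pin.
- tab_top (a point): Middle of the end of the thumb tab, a plate 24 mm wide, 5 mm thick, that stands 50 mm up from the pin, at right angles to the nose arm (end 114 mm above the bench when the pawl is down). Moves with the pawl. Pushed outward, away from the wheel, it lifts the nose.
- nose (a point): Middle of the nose's underside (10 mm along the rim, 14 mm deep), 45 mm from the pin; 38.5 mm above the bench when down. Moves with the pawl. Flipped back, the nose arm stands up to about 115 mm above the bench, leaning 10 degrees outward; pushed inward from its outer side it brings the pawl down again.
- vial_a: Loose capped vial, 24 mm wide, 59 mm tall, standing near the pawl. Origin: centre of its underside. Bystander.
- vial_b: Another such vial on the other side of the pawl. Origin: centre of its underside. Bystander.
- label_roll: Loose roll of blank labels, 64 mm across, 26 mm high, hole up. Origin: centre of its underside. Bystander.
- marker: Loose marker pen, 130 mm long, lying along its own x. Origin: under its middle. Bystander.
- bottle: Loose white bottle, 54 mm wide, 120 mm tall. Origin: centre of its underside. Bystander.
- cup: Loose clear cup, 72 mm wide, 75 mm tall. Origin: centre of its underside. Bystander.

How it is judged:
By the outcome, as a careful person would: the job done as asked, in the order asked, and still so for the second after the job is handed in, with the robot touching nothing.
It also fails if it takes over 56 s, if anything falls off the work surface, if the arm or the gripper's body presses on something with over 40 N, if the wrist force passes 120 N, or if a joint passes its speed limit or range.

## Working session

There is one attempt and no reset: what is moved stays moved. The work goes in short steps, Python scripts to look and compute and a tool call to move; the robot and the scene stay as the last step left them, time stands still between calls to the robot, and variables do not carry over. Pictures are saved under pics/ and viewed, and the job is handed in when it is done.

Besides the shell and the picture viewer there is one more tool, called after "Emit:" as name(argument=value, ...), one argument or row to a line, values as JSON. arm_command: Moves the arm, as the interface text tells. Shifts and turns lie within -1 to 1; 1 stands for 0.2 m of shift or 60 degrees of turn. Its arguments: {"type":"object","properties":{"moves":{"type":"array"},"grip":{"type":"number"},"force":{"type":"number"}},"required":["moves"]}

```bash
ls; mkdir -p pics; python3 - <<'E'
from bench import get_obs,cams
import cv2,numpy as np
print(get_obs())
for n in("side","top"):
    p,d=cams.snapshot(n);cv2.imwrite(f"pics/{n}0.png",p[:,:,::-1]);np.savez(f"{n}0.npz",p=p,d=d);print(n,cams.camera_info(n))
E
```

```text
pics
{'time': 0.0, 'qpos': array([-1.28312512e+00,  2.21224820e-01,  1.52759749e+00, -1.14246053e-05,
        1.39470207e+00, -1.26089468e-01]), 'qd': array([ 7.11371953e-04,  8.94275843e-05,  4.37808587e-04,  6.68705049e-06,
        1.26623639e-03, -1.17701572e-03]), 'joint_efforts': array([-4.56890175e-04, -4.96907794e+01, -3.89389193e+01, -1.13983808e-04,
        1.10507326e-02,  2.21475062e-05]), 'eef_pos': array([ 0.25112192, -0.57171238,  0.24720723]), 'tool_rot': array([-1.69106514,  1.56886457,  1.86429019]), 'ft_force': array([-0.54709432, -0.07302879, -0.27338973]), 'moment': array([ 0.05618158,  0.01494541, -0.00800151]), 'opening': 0.08550905333536687}
side {'fovy': 56.08556326444021, 'cx': 256.7493336598943, 'cy': 191.34974122284754, 'R': array([[-0.99767162, -0.06714196, -0.01197092],
       [-0.03560498,  0.66246596, -0.74824538],
       [ 0.05816898, -0.74607695, -0.66331407]]), 't': array([0.53531816, 0.10179717, 1.00217302])}
top {'fovy': 50.82577267248863, 'cx': 258.83456192312434, 'cy': 190.49232201351631, 'R': array([[ 0.01426064, -0.99978097, -0.0153179 ],
       [-0.99666688, -0.01298226, -0.08053935],
       [ 0.08032285,  0.01641539, -0.99663372]]), 't': array([-0.00484803,  0.55126938,  1.16792346])}
```

View pics/top0.png

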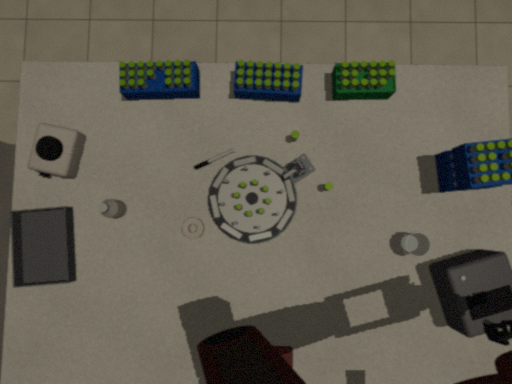

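View pics/side0.png

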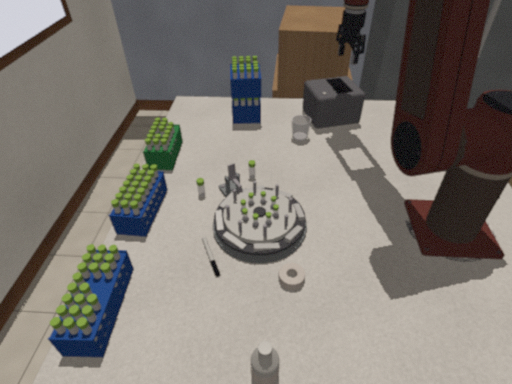

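The top view shows the carousel centred near (252,198), the pawl near (298,168) and the vials at (295,135) and (328,186). Next I'll measure it.

```bash
cat > h.py <<'E'
import numpy as np,cv2
from bench import get_obs,cams
def cloud(n,d):
    c=cams.camera_info(n);f=192/np.tan(np.radians(c['fovy'])/2)
    v,u=np.mgrid[:384,:512]
    P=np.stack([(u-c['cx'])/f*d,(v-c['cy'])/f*d,d],-1)
    W=(P-c['t'])@c['R']; W[d==0]=np.nan
    return W
def proj(n,X):
    c=cams.camera_info(n);f=192/np.tan(np.radians(c['fovy'])/2)
    q=np.atleast_2d(X)@c['R'].T+c['t']
    return np.c_[q[:,0]/q[:,2]*f+c['cx'],q[:,1]/q[:,2]*f+c['cy']]
E
python3 - <<'E'
from h import *
for n,(u0,u1,v0,v1) in dict(top=(180,350,110,260),side=(180,320,140,300)).items():
    z=np.load(n+"0.npz");W=cloud(n,z['d']);p=z['p']
    c=p[v0:v1,u0:u1,::-1]
    s=min(800/(u1-u0),600/(v1-v0)); c=cv2.resize(c,None,fx=s,fy=s,interpolation=cv2.INTER_CUBIC);c=np.clip(c.astype(float)*1.5,0,255).astype(np.uint8)
    cv2.imwrite(f"pics/{n}0z.png",c)
    S=W[v0:v1,u0:u1].reshape(-1,3);
    print(n,np.nanpercentile(S[:,2],[5,20,50,80,90,99]))
    m=(S[:,2]>.046)&(S[:,2]<.056); print(m.sum(),np.median(S[m],0),S[m].min(0),S[m].max(0))
    m=(S[:,2]>.02)&(S[:,2]<.042); print('flange',m.sum(),S[m].min(0),S[m].max(0))
E
```

```text
top [-0.00331357 -0.00118394  0.00145056  0.03881112  0.05187561  0.08570992]
3473 [0.52630907 0.02182335 0.05182492] [ 0.40714233 -0.20385116  0.04601529] [0.72287653 0.14283944 0.05598757]
flange 1802 [ 0.40099274 -0.19699657  0.0201656 ] [0.71468803 0.22844145 0.04199472]
side [-0.00171036 -0.00046942  0.00118945  0.03920966  0.05232368  0.08726916]
2566 [0.53023593 0.0392304  0.05197543] [ 0.40624036 -0.19304677  0.04600425] [0.72574125 0.14384672 0.05594012]
flange 1777 [ 0.40243075 -0.19188906  0.02017694] [0.72534545 0.22680688 0.04198423]
```

View pics/top0z.png

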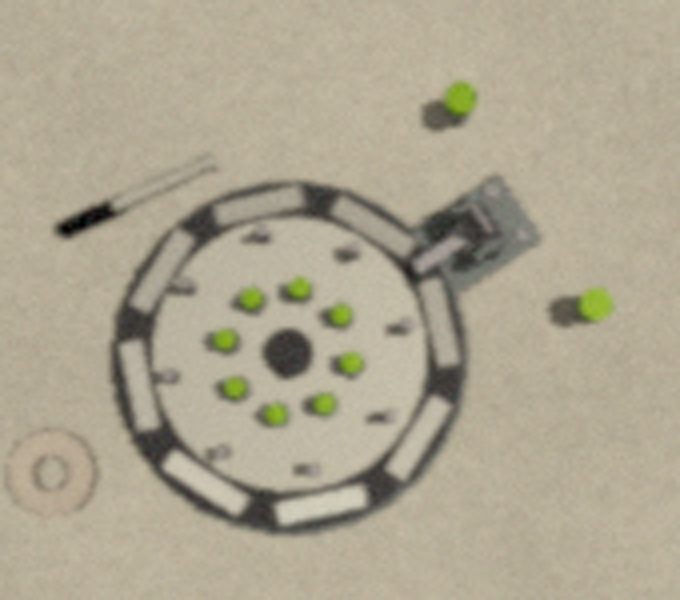

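View pics/side0z.png

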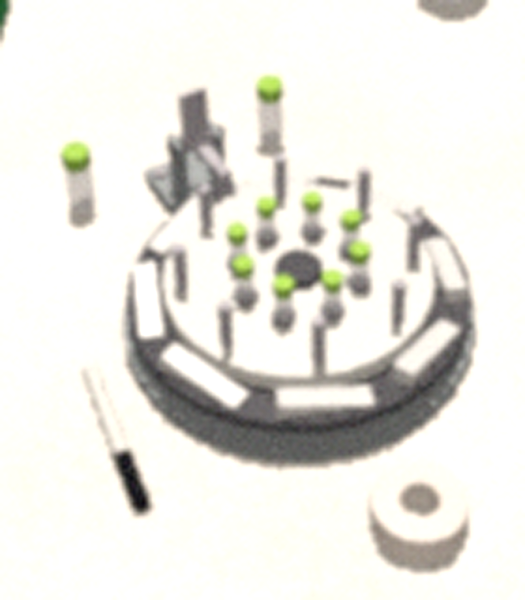

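```bash
cat >> h.py <<'E'
from scipy.optimize import least_squares
def fit(W,c0=(.53,.022),verbose=True):
    S=W.reshape(-1,3);S=S[~np.isnan(S[:,2])]
    c=np.array(c0)
    # drum+teeth rim: points z 0.036..0.056 with outer radius; fit circle to flange edge by robust: centroid of full disc by occupancy grid
    g=S[(S[:,2]>.033)&(S[:,2]<.057)&(np.hypot(*(S[:,:2]-c).T)<.135)]
    for _ in range(10):
        a=np.arctan2(g[:,1]-c[1],g[:,0]-c[0]);r=np.hypot(*(g[:,:2]-c).T)
        b=np.floor((a+np.pi)/(2*np.pi)*36).astype(int)%36
        E=[]
        for k in range(36):
            m=b==k
            if m.sum()>5:
                i=np.argsort(r[m])[-3:];E.append(g[m][i][:, :2].mean(0))
        E=np.array(E)
        f=lambda q:np.hypot(E[:,0]-q[0],E[:,1]-q[1])-q[2]
        q=least_squares(f,[*c,.127],loss='soft_l1',f_scale=.002).x
        c=q[:2]
    return q
E
python3 - <<'E'
from h import *
for n in("top","side"):
    W=cloud(n,np.load(n+"0.npz")['d']);q=fit(W);print(n,q)
    S=W.reshape(-1,3);r=np.hypot(*(S[:,:2]-q[:2]).T)
    m=(S[:,2]>.06)&(abs(r-.085)<.012)
    a=np.degrees(np.arctan2(S[m,1]-q[1],S[m,0]-q[0]));print('pegs',m.sum(),np.sort(a.round(1)))
    m=(S[:,2]>.058)&(r>.105)&(r<.24);print('pawl/vials');print(S[m].round(3)[np.argsort(S[m,0])])
E
```

```text
top [0.52733028 0.02308985 0.12538907]
pegs 103 [-169.9 -169.6 -168.  -167.7 -167.4 -166.3 -165.9 -165.4 -164.1 -163.8
 -125.  -124.3 -123.9 -123.4 -122.3 -121.4 -120.8 -119.8 -119.2  -80.3
  -80.   -79.9  -79.3  -78.3  -77.8  -77.6  -76.6  -76.   -75.8  -75.6
  -74.3  -35.5  -35.   -34.7  -34.4  -34.   -33.5  -32.9  -32.8  -32.4
  -31.7  -31.5  -30.8  -29.9  -29.9  -29.9  -29.2   10.2   10.6   11.1
   11.7   11.7   12.2   12.5   12.9   13.5   13.6   13.9   14.4   14.9
   55.    55.2   55.4   56.    56.5   56.9   57.    57.5   58.1   58.3
   58.6   59.1   59.7   59.7   60.    60.7   60.8  100.1  100.4  100.5
  101.6  102.2  102.5  102.8  103.5  104.   104.3  104.5  105.7  105.8
  106.   145.3  145.7  146.2  146.7  147.8  148.3  148.8  149.5  149.7
  150.2  150.7  151.2]
pawl/vials
[[ 0.555 -0.192  0.059]
 [ 0.555 -0.2    0.06 ]
 [ 0.555 -0.198  0.059]
 [ 0.555 -0.195  0.058]
 [ 0.558 -0.197  0.063]
 [ 0.558 -0.189  0.061]
 [ 0.558 -0.192  0.06 ]
 [ 0.558 -0.195  0.059]
 [ 0.558 -0.2    0.059]
 [ 0.56  -0.186  0.063]
 [ 0.561 -0.205  0.063]
 [ 0.561 -0.195  0.06 ]
 [ 0.561 -0.201  0.0
[... 13748 characters left out ...]
59]
 [ 0.705 -0.106  0.058]
 [ 0.706 -0.094  0.06 ]
 [ 0.706 -0.099  0.06 ]
 [ 0.708 -0.091  0.059]
 [ 0.708 -0.109  0.06 ]
 [ 0.709 -0.094  0.06 ]
 [ 0.71  -0.1    0.059]
 [ 0.71  -0.104  0.06 ]
 [ 0.711 -0.089  0.061]
 [ 0.712 -0.094  0.06 ]
 [ 0.712 -0.098  0.06 ]
 [ 0.713 -0.086  0.059]
 [ 0.714 -0.104  0.06 ]
 [ 0.714 -0.09   0.06 ]
 [ 0.714 -0.109  0.059]
 [ 0.716 -0.1    0.059]
 [ 0.717 -0.088  0.061]
 [ 0.717 -0.106  0.062]
 [ 0.717 -0.105  0.059]
 [ 0.717 -0.093  0.061]
 [ 0.72  -0.105  0.062]
 [ 0.72  -0.089  0.06 ]
 [ 0.721 -0.095  0.059]
 [ 0.722 -0.1    0.059]
 [ 0.722 -0.103  0.06 ]
 [ 0.723 -0.108  0.06 ]
 [ 0.724 -0.095  0.059]
 [ 0.724 -0.098  0.061]
 [ 0.726 -0.105  0.058]]
```

The side view shows the tab standing up near (193,120 zoomed) with the pawl down. Next come the exact fit and the tool axes.

```bash
cat >> h.py <<'E'
from scipy.spatial.transform import Rotation as Ro
def tool():
    o=get_obs();return o,Ro.from_euler('xyz',o['tool_rot']).as_matrix()
def pegs(W,c):
    S=W.reshape(-1,3);S=S[~np.isnan(S[:,2])]
    r=np.hypot(*(S[:,:2]-c).T);m=(S[:,2]>.06)&(S[:,2]<.097)&(abs(r-.085)<.012)
    g=S[m]
    # joint fit of centre + phase on nearest pegs
    def f(q):
        k=np.arctan2(g[:,1]-q[1],g[:,0]-q[0]);j=np.round((k-q[2])/(np.pi/4));t=q[2]+j*np.pi/4
        return np.hypot(g[:,0]-q[0]-.085*np.cos(t),g[:,1]-q[1]-.085*np.sin(t))
    best=min((least_squares(f,[*c,p],loss='soft_l1',f_scale=.005) for p in np.linspace(0,.7,5)),key=lambda s:s.cost)
    return best.x
E
python3 - <<'E'
from h import *
C=[]
for n in("top","side"):
    W=cloud(n,np.load(n+"0.npz")['d']);q=pegs(W,np.array([.528,.0233]));print(n,q[:2],np.degrees(q[2])%45)
    S=W.reshape(-1,3);r=np.hypot(*(S[:,:2]-q[:2]).T)
    m=(S[:,2]>.08)&(r>.11)&(r<.2);t=(S[m].min(0)+S[m].max(0))/2;d=t[:2]-q[:2];print('tab',t,np.hypot(*d),np.degrees(np.arctan2(d[1],d[0])))
    m=(S[:,2]>.058)&(S[:,2]<.075)&(r>.09)&(r<.2);
    d=S[m].mean(0)[:2]-q[:2];print('pawlall',np.degrees(np.arctan2(d[1],d[0])))
o,R=tool();print(R.round(3))
E
```

```text
top [0.52671956 0.0225336 ] 12.873451575362303
tab [ 0.61632733 -0.10849963  0.09923287] 0.1587427452770131 -55.633521777143734
pawlall -55.78610330030241
side [0.5283817  0.02377068] 12.956697567809734
tab [ 0.61889001 -0.10971814  0.09794567] 0.16127931316563263 -55.861877893188584
pawlall -55.343863971631556
[[-0.001  0.402 -0.916]
 [ 0.002 -0.916 -0.402]
 [-1.    -0.002 -0.   ]]
```

Emit:
arm_command(
  moves=[-0.2,0,0,0,-0.2,0,0,0,-0.2,0,0,0,-0.2,0,0,0,-0.2,0,0,0],
  grip=1,
  force=20,
)

```text
time: 0.6
eef_pos: [0.2511, -0.5716, 0.2868]
tool_rot: [-1.692, 1.568, 1.864]
ft_force: [0.1, 0.2, 0.6]
opening: 0.0123
```

```bash
python3 - <<'E'
from h import *
p,d=cams.snapshot("side");W=cloud("side",d);o,R=tool();print(o['eef_pos'],o['opening'])
S=W.reshape(-1,3);L=(S-o['eef_pos'])@R
m=(abs(L[:,1])<.06)&(abs(L[:,2])<.06)&(L[:,0]>-.07)&(L[:,0]<.06)
L=L[m];print(m.sum(),L.min(0),L.max(0))
for a in np.arange(-.06,.03,.01):
    k=(L[:,0]>a)&(L[:,0]<=a+.01)
    if k.sum():print(round(a,3),k.sum(),L[k][:,1:].min(0).round(4),L[k][:,1:].max(0).round(4))
cv2.imwrite("pics/g.png",cv2.resize(p[10:90,310:400,::-1],None,fx=6,fy=6))
E
```

```text
[ 0.25111016 -0.57167366  0.28689326] 0.004662714975509621
382 [-0.06984526 -0.05945829 -0.02014015] [0.01574845 0.05571127 0.01239417]
-0.06 71 [-0.0558 -0.0201] [0.0553 0.011 ]
-0.05 51 [-0.0499 -0.0172] [0.0446 0.0103]
-0.04 58 [-0.0438 -0.0155] [0.037  0.0124]
-0.03 27 [-0.0371 -0.0158] [0.0176 0.0044]
-0.02 29 [-0.0238 -0.0133] [0.0164 0.0079]
-0.01 32 [-0.0212 -0.0127] [0.0209 0.0055]
0.0 26 [-0.0213 -0.0135] [0.0123 0.0073]
0.01 13 [-0.0149 -0.0118] [0.0106 0.0081]
```

View pics/g.png

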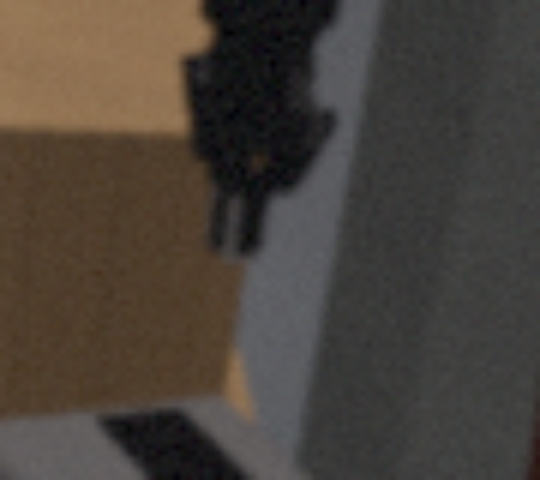

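Emit:
arm_command(
  moves=[0,-0.1,-0.17,-0.1,0,-0.2,-0.34,-0.2,0,-0.3,-0.51,-0.3,0,-0.4,-0.68,-0.4,0,-0.52,-0.86,-0.5,0,-0.52,-0.86,-0.6,0,-0.52,-0.86,-0.6],
)

```text
time: 1.35
eef_pos: [0.3676, -0.4066, 0.2878]
tool_rot: [-1.856, 1.57, 2.331]
ft_force: [-0.4, -1.1, -0.1]
opening: 0.0001
```

```bash
cat >> h.py <<'E'
c=np.array([.5275,.023]);A=np.radians(-55.7);out=np.array([np.cos(A),np.sin(A)]);tan=np.array([-out[1],out[0]]);P=c+.16*out
def to(x,y,z,n=None):
    o,R=tool();d=(np.array([x,y,z])-o['eef_pos'])@R
    zz=np.degrees(np.arctan2(R[1,2],R[0,2]))
    print('pos',o['eef_pos'].round(4),'F',o['ft_force'].round(2),'q6',o['qpos'][5].round(2),'t',o['time'],'zang',zz.round(2),'cmd',(d/.2).round(3))
E
python3 -c "
from h import *
w=P-.035*out;to(*w,.287)"
```

```text
pos [ 0.3676 -0.4066  0.2878] F [-0.42 -1.1  -0.09] q6 -0.45 t 1.35 zang -120.1 cmd [ 0.004  0.178 -1.989]
```

Emit:
arm_command(
  moves=[0,0.02,-0.2,-0.1,0,0.04,-0.4,-0.2,0,0.06,-0.6,-0.3,0,0.08,-0.8,-0.4,0,0.09,-0.99,-0.5,0,0.09,-0.99,-0.6,0,0.09,-0.99,-0.7,0,0.09,-0.99,-0.7],
)

```text
time: 2.15
eef_pos: [0.4822, -0.2464, 0.2878]
tool_rot: [-2.152, 1.57, 2.763]
ft_force: [-0.4, -0.1, 0.1]
opening: -0.0002
```

```bash
python3 -c "
from h import *
w=P-.035*out;to(*w,.287)"
```

```text
pos [ 0.4822 -0.2464  0.2878] F [-0.45 -0.11  0.06] q6 -0.82 t 2.15 zang -78.41 cmd [ 0.004  0.734 -0.697]
```

Emit:
arm_command(
  moves=[0,0.15,-0.14,-0.1,0,0.3,-0.28,-0.2,0,0.45,-0.42,-0.3,0,0.6,-0.56,-0.38,0,0.735,-0.697,-0.38,0,0.735,-0.697,-0.38,0,0.735,-0.697,-0.38],
)

```text
time: 2.85
eef_pos: [0.598, -0.0798, 0.2877]
tool_rot: [-2.005, 1.57, -2.976]
ft_force: [-0.7, -0.2, 0.2]
opening: -0.0001
```

```bash
python3 -c "
from h import *
w=P-.035*out;to(*w,.12)
for n in('side','top'):
    p,d=cams.snapshot(n);cv2.imwrite(f'pics/{n}1.png',p[90:270,170:370,::-1].repeat(3,0).repeat(3,1))"
```

```text
pos [ 0.598  -0.0798  0.2877] F [-0.67 -0.24  0.24] q6 -0.86 t 2.85 zang -55.66 cmd [ 0.838 -0.001  0.002]
```

View pics/side1.png

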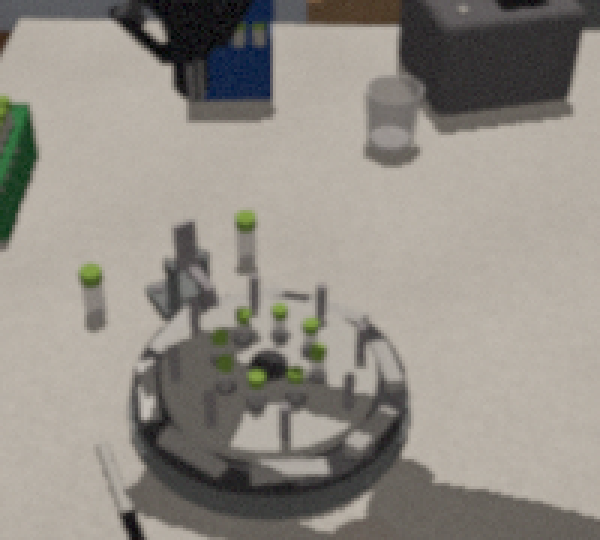

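Emit:
arm_command(
  moves=[0.15,0,0,0,0.3,0,0,0,0.45,0,0,0,0.6,0,0,0,0.7,0,0,0,0.8,0,0,0,0.88,0,0,0,0.94,0,0,0,0.94,0,0,0],
)

```text
time: 3.85
eef_pos: [0.5966, -0.08, 0.0985]
tool_rot: [-2.414, 1.568, 2.899]
ft_force: [0.4, -0.2, 0.2]
opening: 0.0
```

```bash
python3 -c "
from h import *
w=P+.04*out;to(*w,.098)
p,d=cams.snapshot('side');cv2.imwrite(f'pics/side2.png',p[120:270,180:330,::-1].repeat(4,0).repeat(4,1))"
```

```text
pos [ 0.5966 -0.08    0.0985] F [ 0.38 -0.24  0.2 ] q6 -0.87 t 3.85 zang -55.58 cmd [0.001 0.004 0.38 ]
```

View pics/side2.png

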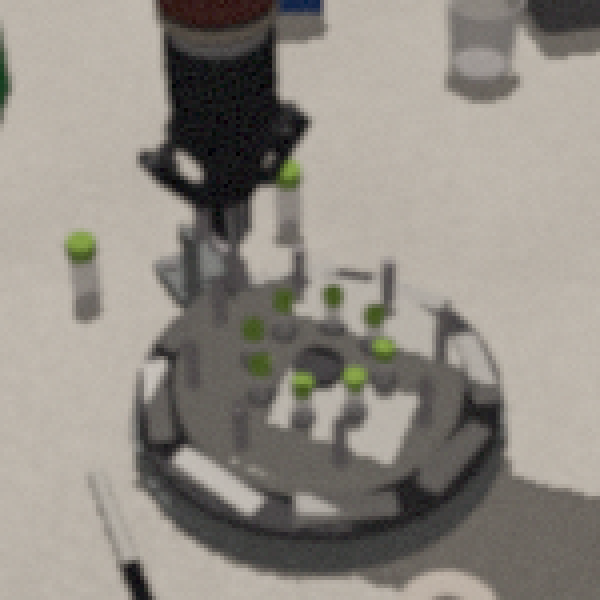

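Emit:
arm_command(
  moves=[0,0,0.04,0,0,0,0.07,0,0,0,0.09,0,0,0,0.11,0,0,0,0.13,0,0,0,0.15,0,0,0,0.17,0,0,0,0.19,0],
)

```text
time: 4.7
eef_pos: [0.6196, -0.1111, 0.1001]
tool_rot: [-2.379, 1.57, 2.936]
ft_force: [-0.0, -0.5, -0.0]
opening: 0.0004
```

Emit:
arm_command(
  moves=[0,0,0.02,0,0,0,0.04,0,0,0,0.06,0,0,0,0.08,0,0,0,0.11,0,0,0,0.14,0,0,0,0.17,0,0,0,0.19,0,0,0,0.19,0],
)

```text
time: 5.6
eef_pos: [0.6414, -0.1429, 0.1003]
tool_rot: [0.443, 1.571, -0.526]
ft_force: [-0.1, -0.4, -0.2]
opening: 0.0002
```

```bash
python3 -c "
from h import *
w=P+.04*out;to(*w,.2)
for n in('side','top'):
    p,d=cams.snapshot(n);cv2.imwrite(f'pics/{n}3.png',p[110:260,190:340,::-1].repeat(4,0).repeat(4,1))"
```

```text
pos [ 0.6414 -0.1429  0.1003] F [-0.12 -0.42 -0.18] q6 -0.94 t 5.6 zang -55.52 cmd [-0.498 -0.003 -0.006]
```

View pics/side3.png

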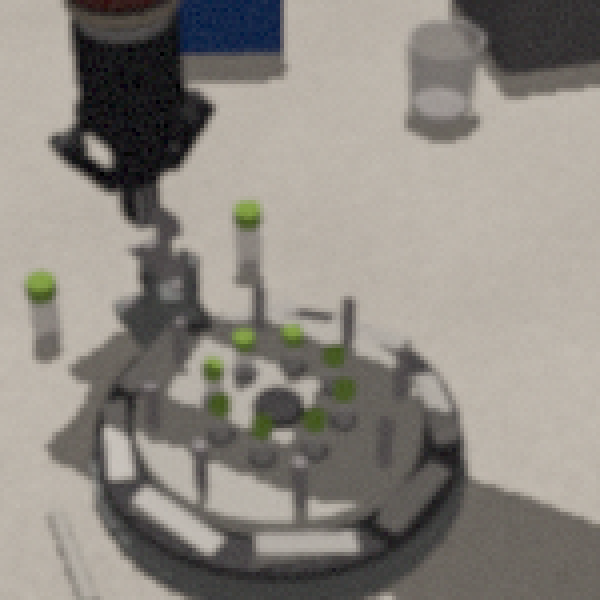

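Emit:
arm_command(
  moves=[-0.1,0,0,0,-0.25,0,0,0,-0.42,0,0,0,-0.58,0,0,0,-0.58,0,-0.1,0,-0.58,0.1,-0.3,0,-0.58,0.2,-0.5,0,-0.58,0.3,-0.7,0,-0.58,0.39,-0.9,0,-0.58,0.39,-0.9,0],
)

```text
time: 6.7
eef_pos: [0.602, 0.0557, 0.2164]
tool_rot: [2.822, 1.569, 1.859]
ft_force: [0.3, -0.1, 0.3]
opening: -0.0004
```

```bash
cat >> h.py <<'E'
def tc(y,z,h): w=c+y*tan+z*out;to(*w,h)
E
python3 - <<'E'
from h import *
p,d=cams.snapshot('side');cv2.imwrite(f'pics/side4.png',p[110:260,190:340,::-1].repeat(4,0).repeat(4,1))
W=cloud('side',d);print(np.degrees(pegs(W,c)[2])%45)
S=W.reshape(-1,3);D=S[:,:2]-c;a=D@tan;r=D@out;m=(abs(a)<.02)&(r>.1)&(r<.23)&(S[:,2]>.075)&(S[:,2]<.125)
print(m.sum(),np.c_[a,r,S[:,2]][m].mean(0),np.c_[a,r,S[:,2]][m].max(0),np.c_[a,r,S[:,2]][m].min(0))
tc(.078,-.060,.2)
E
```

```text
13.041439338409885
10 [-0.00095042  0.14544263  0.11401388] [0.00117151 0.14756065 0.12065431] [-0.0039659   0.1430512   0.10700884]
pos [0.6026 0.0531 0.2164] F [ 0.04 -0.16  0.01] q6 -0.65 t 6.75 zang -55.23 cmd [ 0.082 -0.002 -0.387]
```

View pics/side4.png

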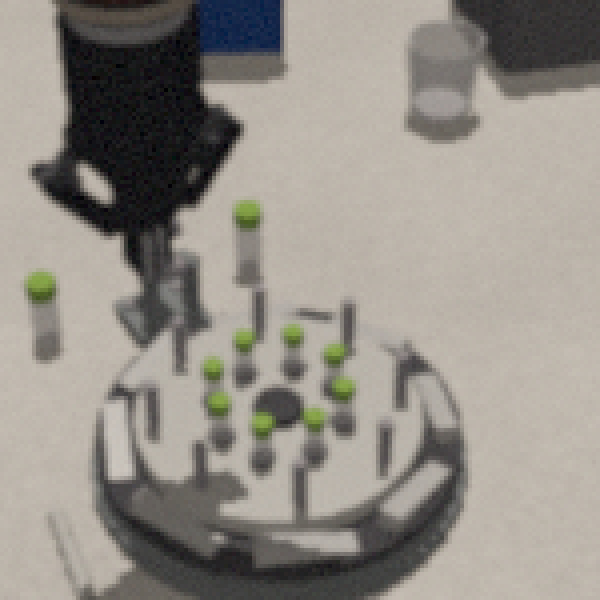

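Emit:
arm_command(
  moves=[0,0,-0.15,0,0,0,-0.3,0,0,0,-0.387,0,0.08,0,-0.387,0,0.2,0,-0.387,0,0.3,0,-0.387,0,0.4,0,-0.387,0,0.5,0,-0.387,0,0.5,0,-0.387,0],
)

```text
time: 7.65
eef_pos: [0.5573, 0.1124, 0.112]
tool_rot: [-2.025, 1.564, -2.995]
ft_force: [-1.1, -0.3, 0.1]
opening: -0.0001
```

```bash
python3 - <<'E'
from h import *
for n in('side','top'):
    p,d=cams.snapshot(n);cv2.imwrite(f'pics/{n}5.png',p[110:260,190:340,::-1].repeat(4,0).repeat(4,1))
    W=cloud(n,d)
    S=W.reshape(-1,3);D=S[:,:2]-c;a=D@tan;r=D@out;m=(abs(a)<.02)&(r>.1)&(r<.23)&(S[:,2]>.075)&(S[:,2]<.125)
    print(m.sum(),np.c_[a,r,S[:,2]][m].mean(0),np.c_[a,r,S[:,2]][m].max(0),np.c_[a,r,S[:,2]][m].min(0))
tc(.078,-.060,.092)
E
```

```text
<stdin>:6: RuntimeWarning: Mean of empty slice.
  ret = um.true_divide(
Traceback (most recent call last):
ValueError: zero-size array to reduction operation maximum which has no identity
```

View pics/side5.png

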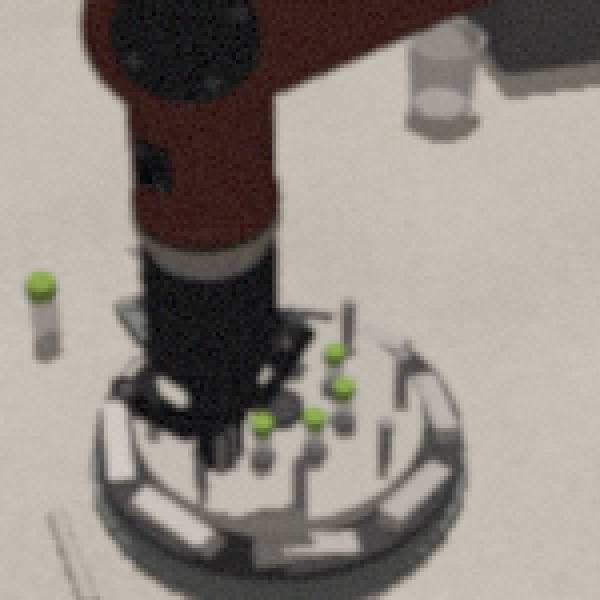

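```bash
python3 - <<'E'
from h import *
p,d=cams.snapshot('top');cv2.imwrite(f'pics/top5.png',p[110:260,190:340,::-1].repeat(4,0).repeat(4,1))
tc(.078,-.060,.092)
E
```

```text
pos [0.5595 0.113  0.1156] F [ 0.02 -0.38  0.3 ] q6 -0.54 t 7.75 zang -55.54 cmd [ 0.118  0.004 -0.018]
```

View pics/top5.png

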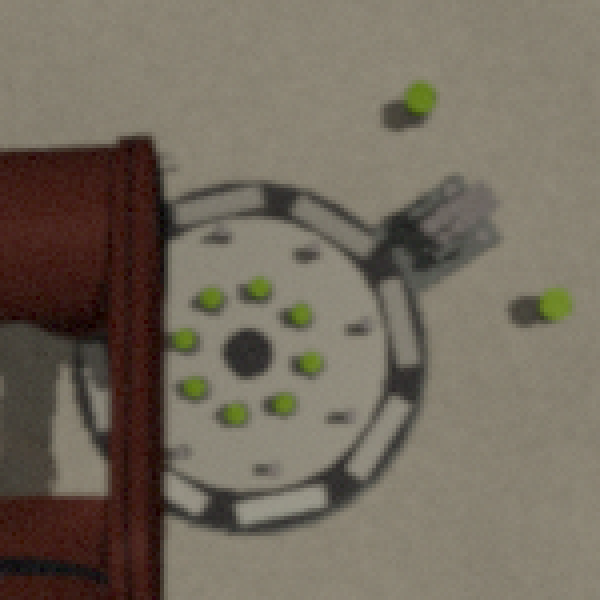

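Emit:
arm_command(
  moves=[0.05,0,-0.018,0,0.1,0,-0.018,0,0.118,0,-0.018,0,0.118,0,-0.018,0],
)

```text
time: 8.15
eef_pos: [0.5569, 0.117, 0.0919]
tool_rot: [-2.062, 1.569, -3.03]
ft_force: [-0.0, 0.1, -0.4]
opening: 0.0002
```

```bash
python3 - <<'E'
from h import *
o,R=tool();w0=o['eef_pos']
tc(.078,-.060,.092)
for th in (58,50,42,34,26,19,16,14,12.5):
    q=np.radians(th)-np.radians(34.3)
    y=.085*np.cos(q);z=-.085*np.sin(q)-.016
    w=c+y*tan+z*out; print(th,((np.array([*w,.092])-w0)@R/.2).round(3))
E
```

```text
pos [0.5569 0.117  0.0919] F [-0.03  0.09 -0.44] q6 -0.53 t 8.15 zang -55.48 cmd [-0.001  0.004  0.005]
58 [-0.001  0.003  0.055]
50 [-0.001  0.023  0.111]
42 [-0.001  0.034  0.169]
34 [-0.001  0.038  0.228]
26 [-0.001  0.033  0.287]
19 [-0.001  0.022  0.338]
16 [-0.001  0.016  0.359]
14 [-0.001  0.011  0.373]
12.5 [-0.001  0.007  0.383]
```

Emit:
arm_command(
  moves=[0,0,0.03,0,0,0,0.055,0,0,0.01,0.08,0,0,0.02,0.11,0,0,0.03,0.14,0,0,0.034,0.17,0,0,0.036,0.2,0,0,0.038,0.23,0,0,0.036,0.26,0,0,0.033,0.287,0],
)

```text
time: 9.15
eef_pos: [0.5956, 0.0729, 0.0925]
tool_rot: [-1.801, 1.571, -2.77]
ft_force: [1.1, 2.7, -0.4]
opening: -0.0001
```

```bash
cat > m.py <<'E'
from h import *
import sys
o,R=tool();w0=o['eef_pos']
print(w0,o['ft_force'].round(2),o['time'])
for n in ('side','top'):
    p,d=cams.snapshot(n);cv2.imwrite(f'pics/{n}{sys.argv[1]}.png',p[110:260,190:340,::-1].repeat(4,0).repeat(4,1))
    W=cloud(n,d);S=W.reshape(-1,3);r=np.hypot(*(S[:,:2]-c).T)
    m=(S[:,2]>.06)&(S[:,2]<.097)&(abs(r-.085)<.012)
    # drop the gripper
    L=(S-w0)@R;m&=~((abs(L[:,1])<.03)&(abs(L[:,2])<.02))
    g=np.degrees(np.arctan2(S[m,1]-c[1],S[m,0]-c[0]));print(n,'phase mod45',np.degrees(np.angle(np.exp(1j*np.radians(g*8)).mean()))/8%45,m.sum())
    b=np.exp(1j*np.radians(g*8));print(abs(b.mean()))
for th in (26,19,16,14,12.5,11):
    q=np.radians(th)-np.radians(34.3)
    y=.085*np.cos(q);z=-.085*np.sin(q)-.016
    w=c+y*tan+z*out; print(th,((np.array([*w,.092])-w0)@R/.2).round(3))
E
python3 m.py 6
```

```text
[0.59563796 0.07286094 0.09254291] [ 1.09  2.71 -0.36] 9.15
side phase mod45 26.665186867239015 188
0.9705058918270935
top phase mod45 25.63483634013212 80
0.9479424450084731
26 [ 0.003 -0.001 -0.005]
19 [ 0.003 -0.012  0.046]
16 [ 0.003 -0.019  0.067]
14 [ 0.003 -0.024  0.081]
12.5 [ 0.003 -0.028  0.092]
11 [ 0.003 -0.032  0.102]
```

View pics/top6.png

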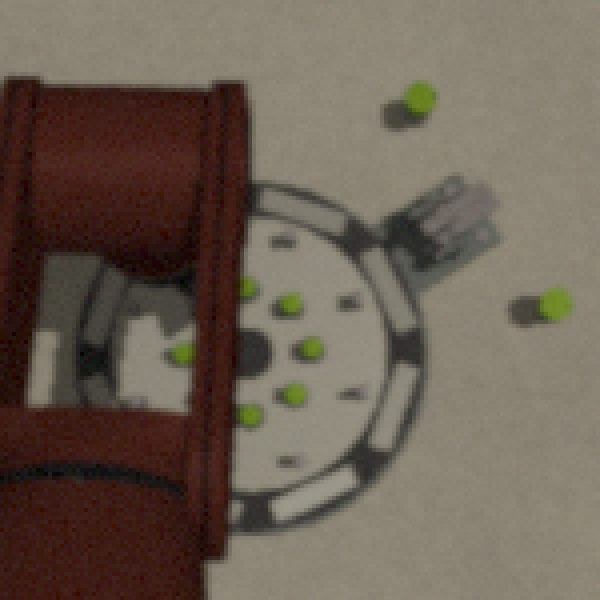

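Emit:
arm_command(
  moves=[0,-0.006,0.02,0,0,-0.012,0.045,0,0,-0.018,0.06,0,0,-0.022,0.075,0,0,-0.022,0.075,0],
)

```text
time: 9.75
eef_pos: [0.6005, 0.0579, 0.0928]
tool_rot: [-0.416, 1.57, -1.385]
ft_force: [-0.1, -0.3, -0.7]
opening: -0.0001
```

```bash
python3 m.py 7
```

```text
[0.6004817  0.05786635 0.0927632 ] [-0.08 -0.28 -0.75] 9.75
side phase mod45 15.949197201943724 228
0.9712719614901828
top phase mod45 16.000632360793986 77
0.9703720073491175
26 [ 0.004  0.021 -0.08 ]
19 [ 0.004  0.01  -0.029]
16 [ 0.004  0.004 -0.008]
14 [ 0.004 -0.001  0.006]
12.5 [ 0.004 -0.005  0.016]
11 [ 0.004 -0.009  0.026]
```

Emit:
arm_command(
  moves=[0,-0.003,0.01,0,0,-0.006,0.02,0,0,-0.009,0.03,0,0,-0.009,0.03,0],
)

```text
time: 10.25
eef_pos: [0.6023, 0.0523, 0.0927]
tool_rot: [-1.052, 1.57, -2.021]
ft_force: [-0.7, 0.6, 0.3]
opening: -0.0002
```

```bash
python3 m.py 8
```

```text
[0.60225162 0.05226574 0.09265313] [-0.66  0.58  0.29] 10.25
side phase mod45 12.1570700649297 224
0.9688878500098157
top phase mod45 12.031616096428197 71
0.9711382078977625
26 [ 0.003  0.03  -0.108]
19 [ 0.003  0.019 -0.058]
16 [ 0.003  0.012 -0.036]
14 [ 0.003  0.007 -0.022]
12.5 [ 0.003  0.003 -0.012]
11 [ 0.003 -0.001 -0.002]
```

Emit:
arm_command(
  moves=[0,0,-0.03,0,0,0,-0.06,0,-0.1,0,-0.06,0,-0.25,0,-0.06,0,-0.4,0,-0.06,0,-0.55,0,-0.06,0,-0.55,-0.1,0.1,0,-0.55,-0.2,0.3,0,-0.55,-0.3,0.5,0,-0.55,-0.41,0.7,0],
)

```text
time: 11.35
eef_pos: [0.614, -0.11, 0.203]
tool_rot: [0.787, 1.57, -0.18]
ft_force: [0.5, 0.3, 0.3]
opening: 0.0
```

```bash
python3 m.py 9; python3 -c "
from h import *
for n in('side','top'):
    p,d=cams.snapshot(n);print(np.degrees(pegs(cloud(n,d),c)[2])%45)
tc(0,.2,.2)"
```

```text
[ 0.61402485 -0.10995613  0.2029883 ] [0.49 0.32 0.34] 11.35
side phase mod45 12.300259728481555 300
0.9692617907650107
top phase mod45 12.177540549778868 81
0.9687271641220363
26 [ 0.555  0.442 -0.81 ]
19 [ 0.555  0.431 -0.759]
16 [ 0.555  0.424 -0.738]
14 [ 0.555  0.419 -0.724]
12.5 [ 0.555  0.415 -0.713]
11 [ 0.555  0.411 -0.703]
12.309094194014857
12.20041698868854
pos [ 0.6137 -0.1098  0.2024] F [-0.39  0.62  0.42] q6 -0.9 t 11.55 zang -55.61 cmd [0.012 0.018 0.209]
```

View pics/top9.png

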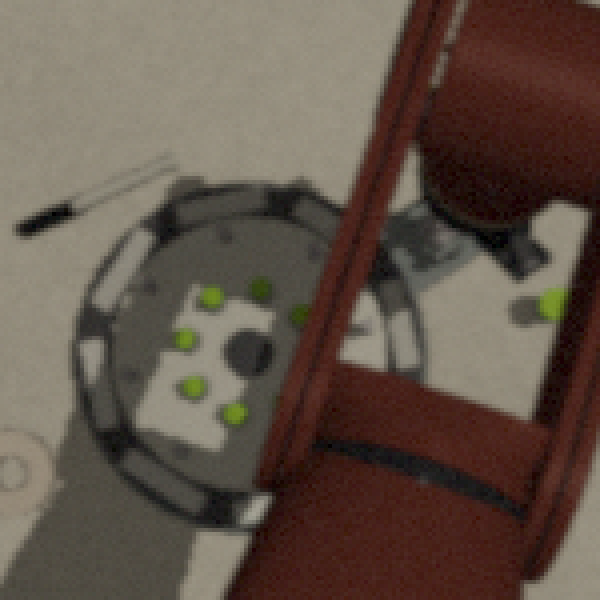

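View pics/side9.png

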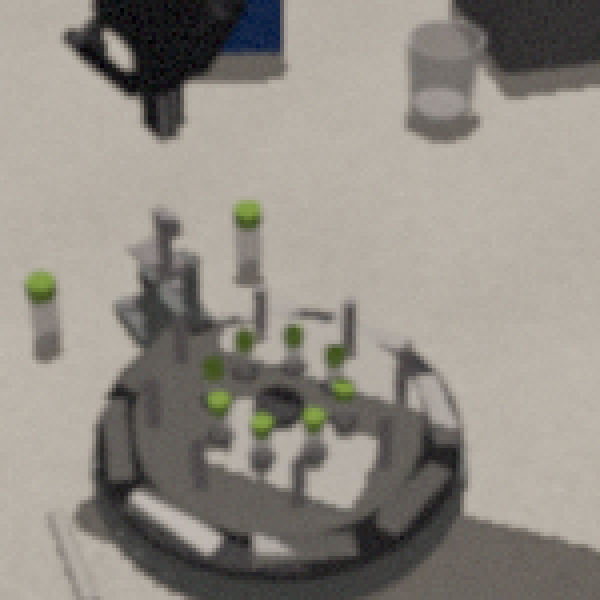

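The wheel is one notch back (peg phase 12.2° against about 11.8° ideal), and the pawl is still flipped back. Next I'll tip the pawl over.

Emit:
arm_command(
  moves=[0,0.01,0.1,0,0,0.018,0.21,0,0.05,0.018,0.21,0,0.15,0.018,0.21,0,0.25,0.018,0.21,0,0.35,0.018,0.21,0,0.43,0.018,0.21,0,0.5,0.018,0.21,0,0.52,0.018,0.21,0],
)

```text
time: 12.45
eef_pos: [0.6395, -0.1405, 0.0964]
tool_rot: [-2.544, 1.567, 2.771]
ft_force: [0.6, 0.2, -0.5]
opening: 0.0004
```

```bash
python3 m.py 10|head -3; python3 -c "
from h import *
tc(0,.12,.098)"
```

```text
[ 0.63950293 -0.14049568  0.09643118] [ 0.63  0.19 -0.47] 12.45
side phase mod45 12.310487058232596 301
0.9713433843147706
pos [ 0.6404 -0.1413  0.098 ] F [-0.45 -0.36 -0.11] q6 -0.94 t 12.55 zang -55.47 cmd [ 0.001 -0.002 -0.396]
```

View pics/side10.png

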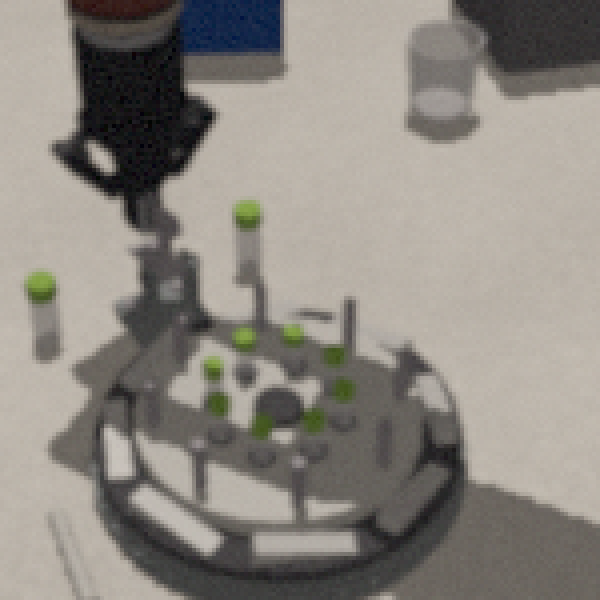

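Emit:
arm_command(
  moves=[0,0,-0.04,0,0,0,-0.07,0,0,0,-0.1,0,0,0,-0.12,0,0,0,-0.14,0,0,0,-0.16,0,0,0,-0.18,0,0,0,-0.2,0,0,0,-0.22,0],
)

```text
time: 13.45
eef_pos: [0.6155, -0.1052, 0.0985]
tool_rot: [-2.569, 1.57, 2.745]
ft_force: [0.4, -0.2, 0.3]
opening: 0.0
```

Emit:
arm_command(
  moves=[0,0,-0.02,0,0,0,-0.04,0,0,0,-0.06,0,0,0,-0.08,0,0,0,-0.1,0,0,0,-0.12,0,0,0,-0.15,0,0,0,-0.175,0,0,0,-0.175,0],
)

```text
time: 14.35
eef_pos: [0.5955, -0.076, 0.0986]
tool_rot: [-2.73, 1.57, 2.585]
ft_force: [-0.3, 0.0, 0.6]
opening: -0.0003
```

```bash
python3 m.py 11|head -5; python3 -c "
from h import *
tc(0,.12,.25)"
```

```text
[ 0.59552653 -0.07595769  0.09861236] [-0.32  0.    0.6 ] 14.35
side phase mod45 12.26929651381118 298
0.9706763425328515
top phase mod45 12.141176892844346 72
0.9674594647332511
pos [ 0.596  -0.0766  0.0988] F [-0.53  0.57  0.02] q6 -0.86 t 14.45 zang -55.47 cmd [-0.756 -0.002 -0.004]
```

View pics/side11.png

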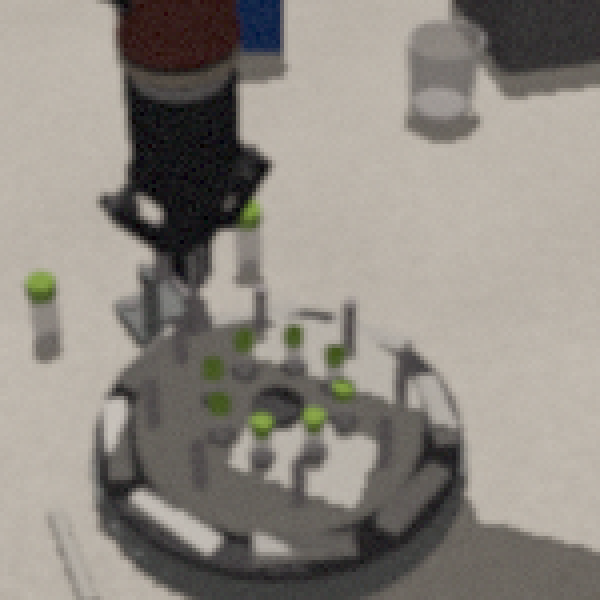

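Emit:
arm_command(
  moves=[-0.08,0,0,0,-0.2,0,0,0,-0.35,0,0,0,-0.5,0,0,0,-0.65,0,0,0,-0.75,0,0,0,-0.75,-0.2,0,0,-0.75,-0.4,0.2,0,-0.75,-0.6,0.4,0,-0.75,-0.8,0.6,0],
)

```text
time: 15.45
eef_pos: [0.5354, -0.2485, 0.2507]
tool_rot: [0.408, 1.568, -0.56]
ft_force: [-0.2, -0.4, -0.6]
opening: -0.0001
```

Emit:
arm_command(
  moves=[0,-0.2,0.1,0,0,-0.4,0.2,0,0,-0.6,0.3,0,0,-0.8,0.4,0,0,-0.8,0.4,0],
)

```text
time: 15.95
eef_pos: [0.4463, -0.4084, 0.2502]
tool_rot: [-0.627, 1.568, -1.601]
ft_force: [1.1, 0.3, -0.3]
opening: -0.0002
```

```bash
python3 - <<'E'
from h import *
o,R=tool();print(o['eef_pos'],o['time'])
for n in('side','top'):
    p,d=cams.snapshot(n);cv2.imwrite(f'pics/{n}12.png',p[110:260,190:340,::-1].repeat(4,0).repeat(4,1));cv2.imwrite(f'pics/{n}12f.png',p[:,:,::-1])
    W0=cloud(n,np.load(n+'0.npz')['d']);W=cloud(n,d);print(n,'phase',np.degrees(pegs(W,c)[2])%45)
    for X in(W0,W):
        S=X.reshape(-1,3);D=S[:,:2]-c;Q=np.c_[D@tan,D@out,S[:,2]]
        m=(abs(Q[:,0])<.013)&(Q[:,1]>.13)&(Q[:,1]<.22)&(S[:,2]>.08)&(S[:,2]<.13);print(' tab',m.sum(),Q[m].mean(0).round(4),Q[m].max(0).round(4))
        m=(abs(Q[:,0])<.004)&(Q[:,1]>.108)&(Q[:,1]<.145)&(S[:,2]>.05)&(S[:,2]<.13);print(' arm',m.sum(),np.polyfit(Q[m,1],Q[m,2],1) if m.sum()>3 else '',Q[m].mean(0).round(4))
        # vials
        for nm,v in(('va',(.714,-.098)),('vb',(.566,-.196))):
            m=(np.hypot(S[:,0]-v[0],S[:,1]-v[1])<.03)&(S[:,2]>.05);print(' ',nm,m.sum(),S[m].mean(0).round(4))
E
```

```text
[ 0.44625552 -0.40839002  0.25019972] 15.95
side phase 12.32280291405462
 tab 77 [0.0007 0.1606 0.0993] [0.0122 0.1659 0.1158]
 arm 31 [0.16419325 0.04528739] [0.     0.1224 0.0654]
  va 49 [ 0.714  -0.0972  0.0579]
  vb 40 [ 0.5671 -0.1944  0.0578]
 tab 80 [0.0006 0.1605 0.0987] [0.012  0.1659 0.1163]
 arm 31 [0.24815558 0.03472866] [1.000e-04 1.236e-01 6.540e-02]
  va 50 [ 0.7141 -0.0969  0.0577]
  vb 43 [ 0.5669 -0.194   0.0573]
top phase 12.143323386644118
 tab 33 [-0.0007  0.1589  0.105 ] [0.0109 0.1625 0.1168]
 arm 37 [0.04877645 0.06246947] [1.000e-04 1.257e-01 6.860e-02]
  va 57 [ 0.7127 -0.0982  0.0587]
  vb 57 [ 0.5648 -0.1952  0.0586]
 tab 32 [-0.0009  0.1589  0.1059] [0.011  0.1627 0.1191]
 arm 36 [-0.01777293  0.07060029] [1.000e-04 1.268e-01 6.830e-02]
  va 57 [ 0.7129 -0.0984  0.0585]
  vb 58 [ 0.5649 -0.1951  0.0588]
```

View pics/side12.png

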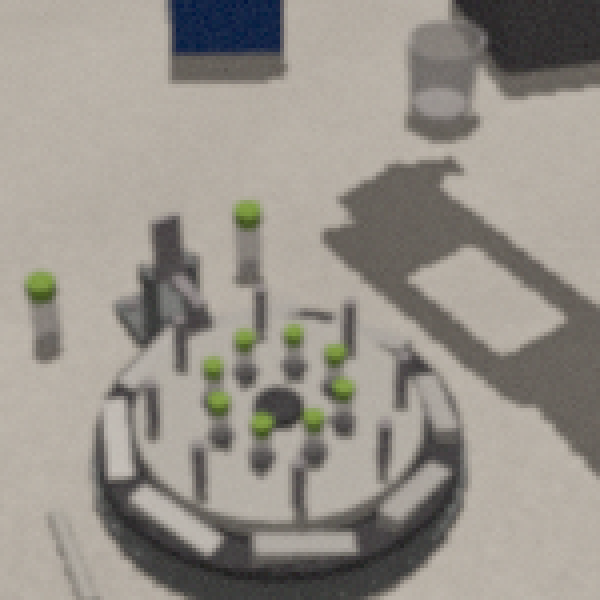

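View pics/top12f.png

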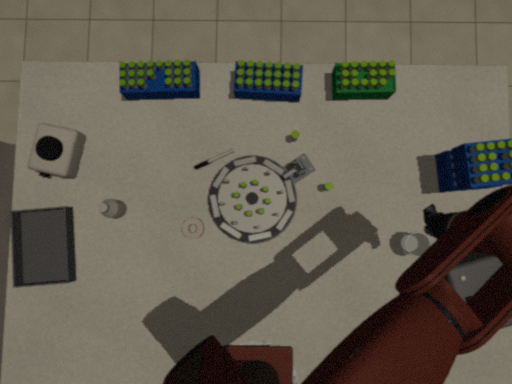

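The pawl reads the same as at the start: tab upright, arm level and nose seated. The wheel is one notch back, the bystanders haven't moved, and the gripper is clear at 0.25 m.

```bash
python3 -c "
from bench import sign_off
print(sign_off())"
```

```text
the job is handed in; nothing more can be done
None
```

The carousel is one notch back with the pawl seated again, and I handed the job in at about 16 s of the 56 s allowed. `sign_off` gives no verdict, so what follows rests on my own measurements.

With the fingers shut, I pushed the tab outward until the pawl rested back on its stop. I then pushed one peg clockwise along its arc by about 45.7°, and tipped the raised nose arm inward so the pawl fell down again.

**Wheel:** the final peg phase was 12.3° from the side camera and 12.1° from the top. One notch back is about 11.8° and the room is 4° either way. My estimate of the carousel's yaw adds roughly half a degree of uncertainty.

**Pawl:** the tab and nose-arm positions match the starting view to within about 2 mm, so the nose is down in the notch. I judged this from the tab and arm, because the nose itself is hidden inside the notch.

**Surroundings:**
- Both vials are unmoved to within 1 mm.
- I checked the label roll, marker, bottle and cup only by eye, and they look as they did at the start.
- The largest contact force seen at the end of any move was about 3 N.
- The gripper finished clear, with its fingertips about 0.23 m above the bench.

No check failed or disagreed beyond camera noise. One look for the pawl in the side view failed because the arm hid it, and the top view then showed it flipped back.

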